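# Seal the unstoppered vial in the bench stoppering press

### The arm

A 6-joint arm with a two-finger parallel gripper is mounted at the origin on the work surface; the furniture and walls round the work are solid. World frame = base frame: x ahead of the robot, y to its left, z up, the work surface at z = 0. Lengths are in m, angles in degrees, forces in N, time in s.
With the tool pointing down it reaches from about 0.4 to 0.825 m from the base axis. Payload 7 kg.
Tool frame: the origin (TCP) lies between the finger pads; the fingertips stand 19 mm ahead of it and the grasp point (between the pads) is the TCP (r.finger_overhang is the distance from the TCP to the fingertips, in m); z points along the fingers, y is the direction in which the jaws open and shut (so a half turn about z gives the same grasp; the last joint's range is limited). The gripper opens to 88 mm and grips with 3 to 60 N. Pads are 19 mm wide; open, the fingers measure 130 mm over their backs; the gripper's body (78 mm by 193 mm) begins 47 mm behind the grasp point.
Start: joints at [-59.009, 20.546, 0.682, 0, -70.136, -16.507], TCP at [0.169, -0.654, 0.246] pointing down, gripper open.
Joint ranges: [-176.03, 176.03], [-82.01, 121.73], [-58.28, 71.71], [-173.87, 95.51], [-174.79, -0.11], [-173.66, 173.66]. Speed limits (degrees/s): [136.94, 136.94, 172.46, 180, 180, 180].

### API

Orientations are given as [roll, pitch, yaw] about the fixed x, y, z axes, in that order (R = Rz(yaw) Ry(pitch) Rx(roll)).
In Python, from plant import r, optics gives the robot as it stands. The module is installed in compiled form; this text tells all that it offers.
- The arm moves only by the tool step_arm, never from a script. Its argument "increments" is a list of rows, each an object of numbers: "tx", "ty", "tz": the shift along the world's x, y, z in mm; "ax", "ay", "az": the turn, a rotation vector about the world's x, y, z in degrees; "claw": the gripper command: -1 is shut, 1 is fully open, values between are in proportion. In form: [{"tx": .., "ty": .., "tz": .., "ax": .., "ay": .., "az": .., "claw": ..}, ...]. A call has 1 to 12 rows; each row shifts and turns the commanded pose from where the row before left it; what a row does not reach is not made up. A row lasts 1/10 s, in which the tool goes at most 50 mm and 8.59 degrees, less where a joint would pass 70% of its speed; a pose out of reach is approached as far as the arm can. A call with a gripper value outside its range is refused whole. The fingers move at their own pace and stop on an object; "newtons" is the grip in N (left out, the last holds). Time passes only in rows, so rows that do not move let the fingers close. It gives the time, the measured TCP pose, the force and the opening at its end, in the units of the state.
- r.get_state(): the state, without advancing time (a new reading comes with each control period).
- optics.capture(name): name is "scene" or "top" or "wrist"; returns a dict with "image" (480x640x3 uint8, blue, green, red), "depth" (480x640 float32, m along the optical axis (not along the pixel's ray), 0 where there is no reading), "fx", "fy", "cx", "cy" (pixels), "R" (3x3) and "t" (3): a world point X has camera coordinates R X + t. Camera axes: x right, y down, z forward; pixel columns grow to the right and rows downward; lengths in m; the calibration is good to about 2 mm. A picture is of the moment at which its call begins.
- r.close_job(): hands the job in, once; it reports no verdict.
The state is a dict: "time_s": time; "joints": joint angles; "qd": joint speeds; "joint_torque": joint torques, N m; "tcp_pos": TCP position; "eef_rot": TCP orientation; "contact_force": force on the tool from outside, world axes, zero at the start; "moment": the same for the moment, N m; "gripper_width": finger opening in m.
Only numpy, scipy, OpenCV 4.12 (cv2) and the standard library are available. Lean on these libraries where they do the work, as an engineer would, in place of code of your own. Each camera call takes 0.05 s, during which the arm holds its last target. There are 200 camera calls.

### The job

One of the three specimen vials in the press's wheel still has its rubber stopper standing proud of the glass instead of sitting down on it. Push the wheel round by a spoke with a fingertip until that vial stands squarely under the ram, then push the press lever all the way down to drive the stopper fully home, and let the lever come back up. Do not touch, lift or tip the vials themselves, and leave the other things on the bench where they are.

Things in the scene. Friction and masses are not known exactly. Their poses are not given: they have to be found in the camera images.
- press: grey bench press, fixed. Origin: under its wheel's axis, on the bench; its x points from the wheel's axis to ram and column, y to its left, z up. Base 12 mm thick. Head: x 78 to 173, y -35 to 35, z 146 to 226 mm; column x 132 to 170 mm. A detent block 24 mm high stands on the base near x 38, y -38 mm, below the spokes
- wheel (a joint): turn of the wheel, rad, counter-clockwise from above. At the start it reads 0: spokes along the press's x and y, the cup under the ram empty, a vial in each of the other three. A light spring detent settles it at every quarter turn (pulls in when released within 0.4 rad); 1 to 2 N at mid-spoke turns it, either way
- lever (a joint): turn of the lever (on the press's -y side), rad: 0 raised (35 degrees above level), 1.13 down at its stop (30 degrees below level); a spring brings it back up. It turns in the press's y-z plane, at x 65 mm, about a pivot at y 18, z 185 mm, and the ram comes down 18.8 mm a rad. At the grip it takes about 1 N at first, 5 N at the bottom with a stopper
- lever_grip (a point): centre of the lever's black round grip, 19 mm thick, 70 mm long along the lever, 140 mm from the pivot; raised, it is at x 65, y -97, z 265 mm in the press's frame
- ram_pad (a point): centre of the underside of the ram's round white pad, 28 mm across: 100 mm from the wheel's axis along the press's x, 99 mm above the bench when raised; comes down 21 mm
- wheel_hub (a point): on the wheel's axis, 48 mm above the bench. Hub 36 mm across, nut top at 52 mm. Four spokes at right angles: flat, 9 mm wide, z 28 to 43 mm, free from 18 to 81 mm from the axis; each ends in a grey cup 38 mm across, centred 100 mm from the axis, z 24 to 44 mm, floor at 28 mm
- open_vial_mid (a point): centre, half-way up, of the glass vial still to be sealed: 29 mm across, 45 mm tall to its lip, loose in its cup (1.5 mm clearance all round), with a dark rubber stopper (flange 26 mm across, 5 mm thick) that stands 10 mm proud of the lip. Seated, this point is 50 mm above the bench
- sealed_vial_1_mid (a point): centre of a like vial whose stopper already sits on the lip, loose in its cup
- sealed_vial_2_mid (a point): centre of another sealed vial, loose in its cup
- stopper_top (a point): centre of the top of the open vial's stopper: 88 mm above the bench when proud, 78 mm when home
- stopper (a joint): how far the stopper has gone into the vial, m: 0 proud, 0.010 home; takes about 15 N from the ram and stays where it is left
- dropper: small amber dropper bottle, 31 mm across, 91 mm tall, bystander; origin under its centre
- dish: round dish, 64 mm across, 16 mm high, bystander; origin under its centre
- tape_roll: roll of tape lying flat, 64 mm across, 19 mm high, bystander; origin under its centre
Things that resemble listed ones, but are neither listed nor needed, are in the scene too. What is shaped like the part that bears sealed_vial_1_mid but green or yellow is not meant.

How it is judged:
By the outcome, as a careful person would: the job done as asked, in the order asked, and still so for the second after the job is handed in, with the robot touching nothing.
It also fails if it takes over 72 s, if anything falls off the work surface, if the arm or the gripper's body presses on something with over 40 N, if the wrist force passes 120 N, or if a joint passes its speed limit or range.

## Working session

There is one attempt and no reset: what is moved stays moved. The work goes in short steps, Python scripts to look and compute and a tool call to move; the robot and the scene stay as the last step left them, time stands still between calls to the robot, and variables do not carry over. Pictures are saved under pics/ and viewed, about 8 in all and at most 12, crops included, and the job is handed in when it is done.

Besides the shell and the picture viewer there is one more tool, called after "Call:" by a JSON object that holds its "op" and its "data", one argument or row to a line. step_arm: Moves the arm, as the interface text tells. Its arguments: {"type":"object","properties":{"increments":{"type":"array","items":{"type":"object","properties":{"tx":{"type":"number"},"ty":{"type":"number"},"tz":{"type":"number"},"ax":{"type":"number"},"ay":{"type":"number"},"az":{"type":"number"},"claw":{"type":"number"}}}},"newtons":{"type":"number"}},"required":["increments"]}

```bash
mkdir -p pics; cat > h.py <<'E'
import numpy as np, cv2
from plant import r, optics
def world(c,u,v):
    d=c["depth"][int(v),int(u)]
    return c["R"].T@(np.array([(u-c["cx"])/c["fx"]*d,(v-c["cy"])/c["fy"]*d,d])-c["t"])
def plane(c,u,v,z):
    R=c["R"];o=-R.T@c["t"];k=R.T@np.array([(u-c["cx"])/c["fx"],(v-c["cy"])/c["fy"],1.])
    return o+k*(z-o[2])/k[2]
def proj(c,X):
    p=c["R"]@np.array(X)+c["t"];return c["fx"]*p[0]/p[2]+c["cx"],c["fy"]*p[1]/p[2]+c["cy"]
E
python3 - <<'E'
from h import *
for n in("scene","top"):
    c=optics.capture(n);cv2.imwrite(f"pics/{n}0.png",c["image"]);print(n,-c["R"].T@c["t"],c["R"][2])
    np.savez(f"{n}0.npz",**c)
print(r.get_state())
E
```

```text
scene [-0.01455469 -0.69208636  0.82440059] [ 0.36928349  0.77146069 -0.51814873]
top [0.29765504 0.24655214 1.28469424] [ 0.14585876 -0.00423057 -0.98929638]
{'time_s': 0.1, 'joints': array([-5.90091303e+01,  2.05877240e+01,  6.38384309e-01, -1.64463112e-02,
       -7.01364695e+01, -1.65081982e+01]), 'qd': array([-0.0070262 , -0.03668076,  0.09911905,  0.01650099, -0.04047696,
       -0.01036258]), 'joint_torque': array([-5.32762977e-03, -5.84162164e+01,  2.93751061e+01,  7.01568782e+00,
        1.01226254e-02, -6.17470278e-05]), 'tcp_pos': array([ 0.16868668, -0.65315334,  0.24471113]), 'eef_rot': array([ 1.79913334e+02, -9.56090597e-03, -1.65522921e+02]), 'contact_force': array([-0.0296263 , -0.7254907 , -0.09673461]), 'moment': array([-0.02623489,  0.00332293, -0.01431538]), 'gripper_width': 0.08805932724374692}
```

View pics/scene0.png

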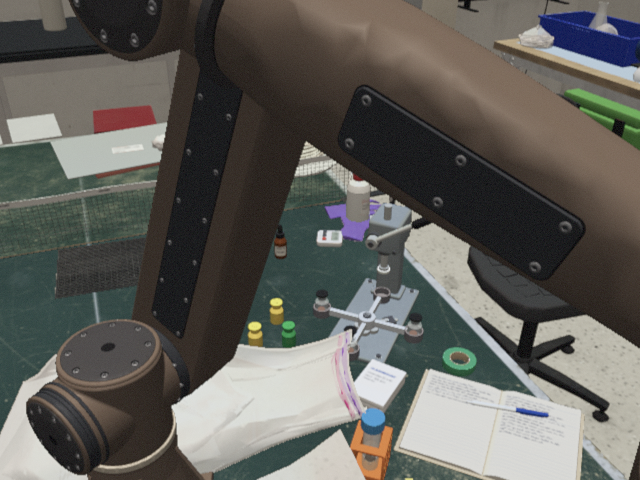

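View pics/top0.png

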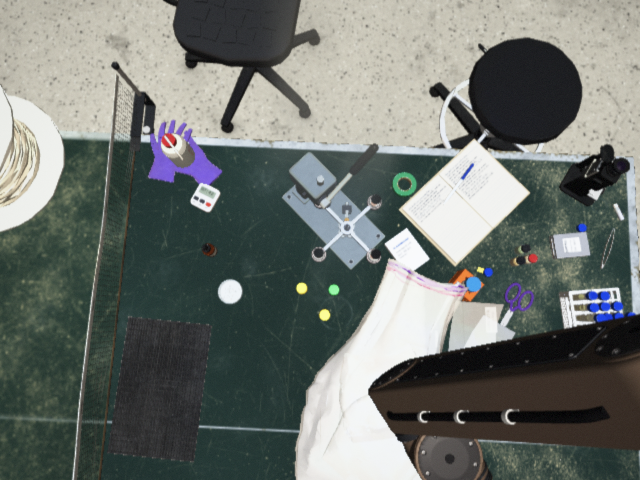

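Press is at centre of both views: hub at top (347,228), head to the upper left, lever towards (375,150); vials at about (375,202), (319,254), (375,254) in top. Now measure the hub, axes and stopper heights.

```bash
python3 - <<'E'
from h import *
t=dict(np.load("top0.npz"));s=dict(np.load("scene0.npz"))
for n,(u,v) in dict(hub=(347,228),vR=(375,202),vL=(319,254),vB=(375,254),grip=(368,158),head=(312,170),dropper=(208,249),dish=(230,291),tape=(413,184)).items(): print(n,world(t,u,v).round(4))
for n,(u,v) in dict(hub=(367,317),v1=(322,298),v2=(414,321),v3=(352,336)).items(): print(n,world(s,u,v).round(4))
a=cv2.resize(t["image"][130:290,265:425],(600,600),interpolation=cv2.INTER_CUBIC)
b=cv2.resize(s["image"][190:370,300:440],(467,600),interpolation=cv2.INTER_CUBIC)
cv2.imwrite("pics/crop.png",cv2.resize(np.hstack([a,b]),(800,450)))
E
```

```text
hub [0.5008 0.1726 0.0522]
vR [0.5615 0.1012 0.0799]
vL [0.4321 0.2462 0.0794]
vB [0.4279 0.1073 0.0883]
grip [0.6154 0.1362 0.2768]
head [0.6068 0.2578 0.2242]
dropper [0.4516 0.5247 0.0745]
dish [0.3475 0.4791 0.0197]
tape [ 0.6217 -0.0099  0.0193]
hub [0.4989 0.1698 0.0508]
v1 [0.429  0.2378 0.0746]
v2 [0.5598 0.0918 0.0765]
v3 [0.4271 0.1001 0.0779]
```

View pics/crop.png

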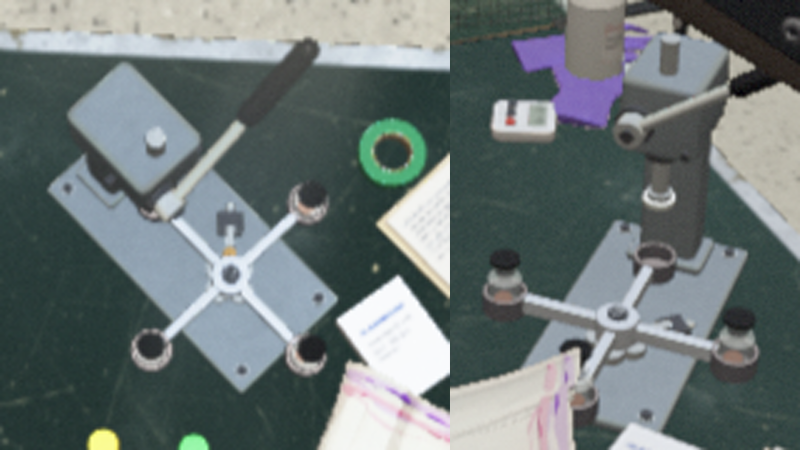

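The crop shows the vial at top (375,254) (press −x side) with the taller stopper, matching its 88 mm reading against 80 mm for the other two. The cup under the ram is empty. Next I'll refine the press pose.

```bash
python3 - <<'E'
from h import *
t=dict(np.load("top0.npz"));s=dict(np.load("scene0.npz"))
def blob(c,u,v,w=9,th=75):
    p=c["image"][v-w:v+w+1,u-w:u+w+1].max(2)
    n,l,st,ce=cv2.connectedComponentsWithStats((p<th).astype(np.uint8))
    i=1+np.argmin([np.hypot(*(ce[k]-w))-st[k,4]*.05 for k in range(1,n)]);m=l==i
    z=[world(c,u-w+x,v-w+y)[2] for y,x in np.argwhere(m)]
    return ce[i]+[u-w,v-w],st[i,4],np.percentile(z,[25,50,90]).round(4)
for n,(u,v),z in(("L",(319,254),.078),("R",(375,202),.078),("B",(375,254),.088)):
    ce,a,zz=blob(t,u,v);print(n,ce.round(1),a,zz,plane(t,*ce,z)[:2].round(4))
for n,(u,v),z in(("L",(322,297),.078),("R",(414,319),.078)):
    ce,a,zz=blob(s,u,v);print("scene",n,ce.round(1),a,zz,plane(s,*ce,z)[:2].round(4))
# hub nut: depth points above .045 near hub ; head-top edges
d=t["depth"];P=np.array([[*world(t,u,v)] for v in range(130,280) for u in range(270,400) if d[v,u]>0])
hd=P[(P[:,2]>.215)&(P[:,2]<.232)&(np.hypot(P[:,0]-.607,P[:,1]-.258)<.09)]
print("headrect",cv2.minAreaRect((hd[:,:2]*1000).astype(np.float32)))
base=P[(P[:,2]>.006)&(P[:,2]<.018)]
print("base",cv2.minAreaRect((base[:,:2]*1000).astype(np.float32)))
hb=P[(P[:,2]>.044)&(np.hypot(P[:,0]-.5,P[:,1]-.171)<.025)];print("hub",hb.mean(0),hb[:,2].max())
print("spokes z",np.median(P[(P[:,2]>.03)&(P[:,2]<.05)][:,2]))
E
```

```text
L [318.3 255.7] 130 [-0.0014  0.0005  0.0039] [0.428 0.248]
R [379.  200.5] 155 [0.0008 0.004  0.0804] [0.5656 0.0907]
B [379.  253.3] 178 [-0.0002  0.003   0.0906] [0.4293 0.0973]
scene L [321.8 293.2] 198 [-0.0003  0.0023  0.0786] [0.4337 0.2492]
scene R [415.9 316.3] 201 [0.     0.0735 0.0786] [0.5703 0.1015]
headrect ((590.2127685546875, 249.15512084960938), (117.0925064086914, 78.01073455810547), 47.650428771972656)
base ((560.9781494140625, 200.8153076171875), (346.86053466796875, 369.5627746582031), 88.96331787109375)
hub [0.5028747  0.17300385 0.04914612] 0.05776806480152312
spokes z 0.04349100499117925
```

```bash
cat > fit.py <<'E'
from h import *
def fit(t,g=((.428,.246),(.563,.099),(.428,.104))):
    d=t["depth"];P=np.array([world(t,u,v) for v in range(120,300) for u in range(260,430) if d[v,u]>0])
    out=[]
    for x,y in g:
        q=P[(np.hypot(P[:,0]-x,P[:,1]-y)<.03)&(P[:,2]>.06)];q=q[q[:,2]>np.percentile(q[:,2],80)-.006]
        (cx,cy),(w,h),a=cv2.minAreaRect((q[:,:2]*1000).astype(np.float32))
        out.append((cx,cy,np.median(q[:,2])*1000,w,h,len(q)))
    return P,np.array(out)
E
python3 - <<'E'
from fit import *
t=dict(np.load("top0.npz"));P,o=fit(t);print(o.round(1))
L,R,B=o[:,:2];y=L-R;print("mid LR",(L+R)/2,np.linalg.norm(y),"psi",np.degrees(np.arctan2(-y[0],y[1])),"B->hub dir",np.degrees(np.arctan2(*((L+R)/2-B)[::-1])),np.linalg.norm((L+R)/2-B))
hd=P[(P[:,2]>.215)&(P[:,2]<.229)&(np.hypot(P[:,0]-.607,P[:,1]-.258)<.08)]
print(cv2.minAreaRect((hd[:,:2]*1000).astype(np.float32)))
hb=P[(P[:,2]>.046)&(P[:,2]<.06)&(np.hypot(P[:,0]-.501,P[:,1]-.171)<.03)];print(cv2.minEnclosingCircle((hb[:,:2]*1000).astype(np.float32)),hb.mean(0))
E
```

```text
[[436.  247.4  78.7  22.6  23.3  76. ]
 [570.5  99.2  78.6  25.3  23.2  82. ]
 [427.7  97.3  88.9  41.7  23.5  80. ]]
mid LR [503.25939941 173.28195572] 200.14921029886102 psi 42.21514001387074 B->hub dir 45.14897304319653 107.13685532408688
((590.4083862304688, 251.19143676757812), (114.81356811523438, 72.20767211914062), 43.80055618286133)
((501.2262268066406, 169.13052368164062), 28.57486915588379) [0.50339631 0.17278202 0.05001621]
```

Call:
{"op": "step_arm", "data": {
  "increments": [
    {"tz":40,"claw":-1},
    {"tx":30,"ty":32,"tz":30,"claw":-1},
    {"tx":30,"ty":32,"tz":30,"claw":-1},
    {"tx":30,"ty":32,"tz":30,"claw":-1},
    {"tx":30,"ty":32,"tz":30,"claw":-1},
    {"tx":30,"ty":32,"tz":14,"claw":-1},
    {"tx":30,"ty":32,"claw":-1},
    {"tx":30,"ty":32,"claw":-1},
    {"tx":30,"ty":32,"claw":-1},
    {"tx":30,"ty":32,"claw":-1},
    {"tx":30,"ty":32,"claw":-1},
    {"tx":30,"ty":32,"claw":-1}
  ],
  "newtons": 10
}}

```text
$.increments[0]: bad value
```

Call:
{"op": "step_arm", "data": {
  "increments": [
    {"tx":-5,"ty":38,"az":2.3,"claw":-1},
    {"tx":-5,"ty":38,"az":2.3,"claw":-1},
    {"tx":-5,"ty":38,"az":2.3,"claw":-1},
    {"tx":-5,"ty":38,"az":2.3,"claw":-1},
    {"tx":-5,"ty":38,"az":2.3,"claw":-1},
    {"tx":-5,"ty":38,"az":2.3,"claw":-1},
    {"tx":-5,"ty":38,"az":2.3,"claw":-1},
    {"tx":-5,"ty":38,"az":2.3,"claw":-1},
    {"tx":-5,"ty":38,"az":2.3,"claw":-1},
    {"tx":-5,"ty":38,"az":2.3,"claw":-1},
    {"tx":-5,"ty":38,"az":2.3,"claw":-1},
    {"claw":-1}
  ]
}}

```text
$.increments[0]: bad value
```

Call:
{"op": "step_arm", "data": {
  "increments": [
    {"tx":0,"ty":0,"tz":40,"ax":0,"ay":0,"az":0,"claw":-1}
  ],
  "newtons": 10
}}

```text
time_s: 0.2
tcp_pos: [0.1681, -0.6507, 0.2792]
eef_rot: [179.3, -0.1, -165.6]
contact_force: [0.4, -0.9, -0.4]
gripper_width: 0.0835
```

Call:
{"op": "step_arm", "data": {
  "increments": [
    {"tx":30,"ty":32,"tz":30,"ax":0,"ay":0,"az":0,"claw":-1},
    {"tx":30,"ty":32,"tz":30,"ax":0,"ay":0,"az":0,"claw":-1},
    {"tx":30,"ty":32,"tz":30,"ax":0,"ay":0,"az":0,"claw":-1},
    {"tx":30,"ty":32,"tz":30,"ax":0,"ay":0,"az":0,"claw":-1},
    {"tx":30,"ty":32,"tz":14,"ax":0,"ay":0,"az":0,"claw":-1},
    {"tx":30,"ty":32,"tz":0,"ax":0,"ay":0,"az":0,"claw":-1},
    {"tx":30,"ty":32,"tz":0,"ax":0,"ay":0,"az":0,"claw":-1},
    {"tx":30,"ty":32,"tz":0,"ax":0,"ay":0,"az":0,"claw":-1},
    {"tx":30,"ty":32,"tz":0,"ax":0,"ay":0,"az":0,"claw":-1},
    {"tx":30,"ty":32,"tz":0,"ax":0,"ay":0,"az":0,"claw":-1},
    {"tx":30,"ty":32,"tz":0,"ax":0,"ay":0,"az":0,"claw":-1}
  ]
}}

```text
time_s: 1.3
tcp_pos: [0.4925, -0.3074, 0.4123]
eef_rot: [180.0, -0.0, -165.5]
contact_force: [0.5, -0.5, 0.1]
gripper_width: 0.0015
```

Call:
{"op": "step_arm", "data": {
  "increments": [
    {"tx":-5,"ty":38,"tz":0,"ax":0,"ay":0,"az":2.5,"claw":-1},
    {"tx":-5,"ty":38,"tz":0,"ax":0,"ay":0,"az":2.5,"claw":-1},
    {"tx":-5,"ty":38,"tz":0,"ax":0,"ay":0,"az":2.5,"claw":-1},
    {"tx":-5,"ty":38,"tz":0,"ax":0,"ay":0,"az":2.5,"claw":-1},
    {"tx":-5,"ty":38,"tz":0,"ax":0,"ay":0,"az":2.5,"claw":-1},
    {"tx":-5,"ty":38,"tz":0,"ax":0,"ay":0,"az":2.5,"claw":-1},
    {"tx":-5,"ty":38,"tz":0,"ax":0,"ay":0,"az":2.5,"claw":-1},
    {"tx":-5,"ty":38,"tz":0,"ax":0,"ay":0,"az":2.5,"claw":-1},
    {"tx":-5,"ty":38,"tz":0,"ax":0,"ay":0,"az":2.5,"claw":-1},
    {"tx":-5,"ty":38,"tz":0,"ax":0,"ay":0,"az":2.5,"claw":-1},
    {"tx":-5,"ty":38,"tz":0,"ax":0,"ay":0,"az":2.5,"claw":-1},
    {"tx":0,"ty":0,"tz":0,"ax":0,"ay":0,"az":0,"claw":-1}
  ]
}}

```text
time_s: 2.5
tcp_pos: [0.436, 0.1122, 0.4119]
eef_rot: [180.0, -0.0, -137.7]
contact_force: [0.9, -0.5, 0.1]
gripper_width: 0.0004
```

Call:
{"op": "step_arm", "data": {
  "increments": [
    {"tx":3,"ty":45,"tz":0,"ax":0,"ay":0,"az":0,"claw":-1},
    {"tx":0,"ty":0,"tz":-45,"ax":0,"ay":0,"az":0,"claw":-1},
    {"tx":0,"ty":0,"tz":-45,"ax":0,"ay":0,"az":0,"claw":-1},
    {"tx":0,"ty":0,"tz":-45,"ax":0,"ay":0,"az":0,"claw":-1},
    {"tx":0,"ty":0,"tz":-45,"ax":0,"ay":0,"az":0,"claw":-1},
    {"tx":0,"ty":0,"tz":-45,"ax":0,"ay":0,"az":0,"claw":-1},
    {"tx":0,"ty":0,"tz":-33,"ax":0,"ay":0,"az":0,"claw":-1},
    {"tx":0,"ty":0,"tz":0,"ax":0,"ay":0,"az":0,"claw":-1}
  ]
}}

```text
time_s: 3.3
tcp_pos: [0.4372, 0.1515, 0.1505]
eef_rot: [180.0, -0.5, -138.1]
contact_force: [-0.6, 0.2, 0.4]
gripper_width: 0.0004
```

```bash
python3 - <<'E'
from h import *
print(r.get_state()["tcp_pos"])
s=optics.capture("scene")["image"];w=optics.capture("wrist")["image"]
cv2.imwrite("pics/w1.png",np.hstack([cv2.resize(w,(400,300)),cv2.resize(s[190:370,240:480],(400,300))]))
E
```

```text
[0.43717946 0.15153842 0.15046403]
```

View pics/w1.png

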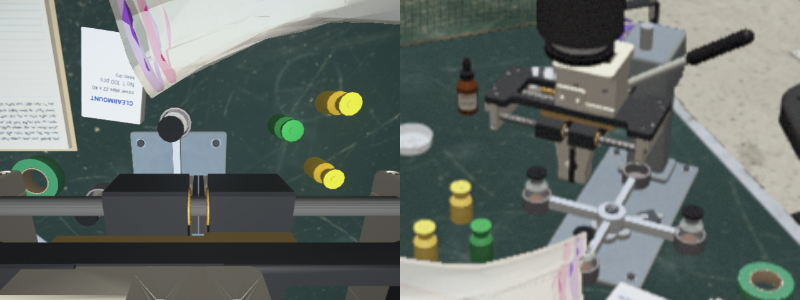

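The wrist view shows the open vial at (174,127) of the left half, its spoke running down at column 177 and the fingertips at column 197, as planned. I'll check the offset numerically.

```bash
python3 - <<'E'
from h import *
w=optics.capture("wrist");d=w["depth"]
P=np.array([[u,v,*world(w,u,v)] for v in range(150,275) for u in range(220,340) if d[v,u]>0])
q=P[(P[:,4]>.083)&(P[:,4]<.095)&(P[:,3]<.12)];print(len(q),q[:,2:].mean(0),cv2.minEnclosingCircle((q[:,2:4]*1000).astype(np.float32)))
q=P[(P[:,4]>.038)&(P[:,4]<.047)];print(len(q),q[:,2:].mean(0))
h=np.array([.503,.173]);x=np.array([.741,.672]);y=np.array([-.672,.741])
e=q[:,2:4]-h;a,b=e@x*1000,e@y*1000;m=(a>-82)&(a<-25);print(a.min(),a.max(),b[m].min(),b[m].max(),b[m].mean(),np.polyfit(a[m],b[m],1))
print((r.get_state()["tcp_pos"][:2]-h)@np.c_[x,y]*1000)
E
```

```text
1405 [0.42754839 0.10686069 0.08826949] ((427.9058532714844, 106.91117858886719), 12.87937068939209)
1127 [0.44187398 0.12290125 0.04335554]
-118.06962756408578 -37.1177112231788 -3.1636279249894135 7.688032379133199 1.8016521504776277 [-0.01540696  0.90067387]
[-58.73867239  27.97666298]
```

Call:
{"op": "step_arm", "data": {
  "increments": [
    {"tx":-4,"ty":4,"tz":0,"ax":0,"ay":0,"az":0,"claw":-1},
    {"tx":0,"ty":0,"tz":-20,"ax":0,"ay":0,"az":0,"claw":-1},
    {"tx":0,"ty":0,"tz":-20,"ax":0,"ay":0,"az":0,"claw":-1},
    {"tx":0,"ty":0,"tz":-20,"ax":0,"ay":0,"az":0,"claw":-1},
    {"tx":0,"ty":0,"tz":-20,"ax":0,"ay":0,"az":0,"claw":-1},
    {"tx":0,"ty":0,"tz":-16,"ax":0,"ay":0,"az":0,"claw":-1},
    {"tx":0,"ty":0,"tz":0,"ax":0,"ay":0,"az":0,"claw":-1},
    {"tx":0,"ty":0,"tz":0,"ax":0,"ay":0,"az":0,"claw":-1}
  ]
}}

```text
time_s: 4.25
tcp_pos: [0.4364, 0.1587, 0.0597]
eef_rot: [-180.0, 0.1, -138.0]
contact_force: [-0.6, 0.7, -0.1]
gripper_width: 0.0006
```

Call:
{"op": "step_arm", "data": {
  "increments": [
    {"tx":0,"ty":0,"tz":-6,"ax":0,"ay":0,"az":0,"claw":-1},
    {"tx":3,"ty":-3,"tz":0,"ax":0,"ay":0,"az":0,"claw":-1},
    {"tx":3.5,"ty":-2.8,"tz":0,"ax":0,"ay":0,"az":0,"claw":-1},
    {"tx":2.8,"ty":-3.2,"tz":0,"ax":0,"ay":0,"az":0,"claw":-1},
    {"tx":2.8,"ty":-3.2,"tz":0,"ax":0,"ay":0,"az":0,"claw":-1},
    {"tx":2.9,"ty":-3.3,"tz":0,"ax":0,"ay":0,"az":0,"claw":-1},
    {"tx":3.4,"ty":-3.2,"tz":0,"ax":0,"ay":0,"az":0,"claw":-1},
    {"tx":3.4,"ty":-3.2,"tz":0,"ax":0,"ay":0,"az":0,"claw":-1},
    {"tx":3.4,"ty":-3.1,"tz":0,"ax":0,"ay":0,"az":0,"claw":-1}
  ]
}}

```text
time_s: 5.15
tcp_pos: [0.4611, 0.1326, 0.0524]
eef_rot: [180.0, -0.0, -138.0]
contact_force: [-1.3, 1.1, -0.2]
gripper_width: 0.0005
```

Call:
{"op": "step_arm", "data": {
  "increments": [
    {"tx":4.3,"ty":-2.1,"tz":0,"ax":0,"ay":0,"az":0,"claw":-1},
    {"tx":4.3,"ty":-2,"tz":0,"ax":0,"ay":0,"az":0,"claw":-1},
    {"tx":4.3,"ty":-2,"tz":0,"ax":0,"ay":0,"az":0,"claw":-1},
    {"tx":5.3,"ty":-2,"tz":0,"ax":0,"ay":0,"az":0,"claw":-1},
    {"tx":5.3,"ty":-1.8,"tz":0,"ax":0,"ay":0,"az":0,"claw":-1},
    {"tx":5.4,"ty":-1.8,"tz":0,"ax":0,"ay":0,"az":0,"claw":-1},
    {"tx":6,"ty":0,"tz":0,"ax":0,"ay":0,"az":0,"claw":-1},
    {"tx":6,"ty":0,"tz":0,"ax":0,"ay":0,"az":0,"claw":-1},
    {"tx":5.5,"ty":0,"tz":0,"ax":0,"ay":0,"az":0,"claw":-1},
    {"tx":4,"ty":0,"tz":0,"ax":0,"ay":0,"az":0,"claw":-1},
    {"tx":0,"ty":0,"tz":0,"ax":0,"ay":0,"az":0,"claw":-1},
    {"tx":0,"ty":0,"tz":0,"ax":0,"ay":0,"az":0,"claw":-1}
  ]
}}

```text
time_s: 6.35
tcp_pos: [0.5112, 0.1211, 0.0524]
eef_rot: [180.0, -0.0, -138.0]
contact_force: [0.4, -1.0, -0.1]
gripper_width: 0.0007
```

Call:
{"op": "step_arm", "data": {
  "increments": [
    {"tx":-5,"ty":-4,"tz":0,"ax":0,"ay":0,"az":0,"claw":-1},
    {"tx":-4,"ty":-4,"tz":0,"ax":0,"ay":0,"az":0,"claw":-1},
    {"tx":0,"ty":0,"tz":30,"ax":0,"ay":0,"az":0,"claw":-1},
    {"tx":0,"ty":0,"tz":30,"ax":0,"ay":0,"az":0,"claw":-1},
    {"tx":0,"ty":0,"tz":30,"ax":0,"ay":0,"az":0,"claw":-1},
    {"tx":-16,"ty":11,"tz":0,"ax":0,"ay":0,"az":0,"claw":-1},
    {"tx":-16,"ty":11,"tz":0,"ax":0,"ay":0,"az":0,"claw":-1},
    {"tx":-17,"ty":12,"tz":0,"ax":0,"ay":0,"az":0,"claw":-1},
    {"tx":-17,"ty":12,"tz":0,"ax":0,"ay":0,"az":0,"claw":-1},
    {"tx":0,"ty":0,"tz":0,"ax":0,"ay":0,"az":0,"claw":-1},
    {"tx":0,"ty":0,"tz":0,"ax":0,"ay":0,"az":0,"claw":-1}
  ]
}}

```text
time_s: 7.45
tcp_pos: [0.4359, 0.1592, 0.1427]
eef_rot: [180.0, 0.0, -137.9]
contact_force: [0.0, -0.1, 0.1]
gripper_width: 0.0008
```

```bash
cat > chk.py <<'E'
from h import *
w=optics.capture("wrist");d=w["depth"];s=optics.capture("scene")["image"]
P=np.array([[u,v,*world(w,u,v)] for v in range(100,275) for u in range(150,400) if d[v,u]>0])
h=np.array([.503,.173]);x=np.array([.741,.672]);y=np.array([-.672,.741])
q=P[(P[:,4]>.038)&(P[:,4]<.047)];e=q[:,2:4]-h;a,b=e@x*1000,e@y*1000
m=(a>-82)&(a<-25)&(abs(b)<30)
if m.sum()>20: print("spoke",m.sum(),b[m].mean(),np.polyfit(a[m],b[m],1))
q=P[(P[:,4]>.07)&(P[:,4]<.095)];e=q[:,2:4]-h;a,b=e@x*1000,e@y*1000;m=(abs(a+100)<25)&(abs(b)<25)
if m.sum()>20: print("stop",np.median(q[m,4]),a[m].mean(),b[m].mean())
st=r.get_state();print((st["tcp_pos"][:2]-h)@np.c_[x,y]*1000,st["tcp_pos"],st["contact_force"])
import sys
cv2.imwrite(f"pics/{sys.argv[1]}.png",np.hstack([cv2.resize(w["image"],(400,300)),cv2.resize(s[190:370,240:480],(400,300))]))
E
python3 chk.py w2
```

```text
spoke 688 1.686148108042269 [-0.01060143  1.03535702]
stop 0.07825660833990897 -100.46073113041686 1.635415639318439
[-58.76430802  34.3524167 ] [0.4364151  0.15897485 0.14255129] [ 0.24774389 -0.41443684 -0.23731627]
```

View pics/w2.png

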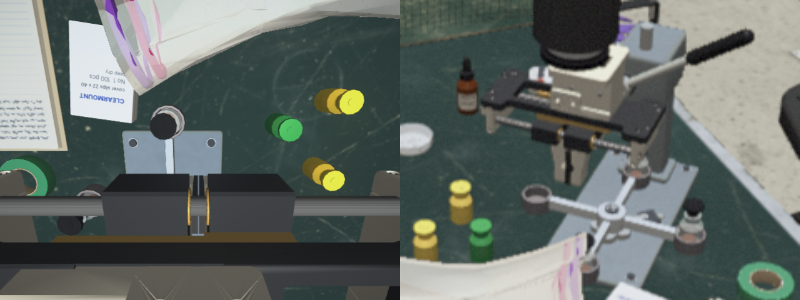

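One quarter turn done: the empty cup is now at +y (537,192 of the view), the open vial at −y (692,215) and a sealed one at −x. The detent has settled. I'll repeat the push.

Call:
{"op": "step_arm", "data": {
  "increments": [
    {"tx":0,"ty":0,"tz":-20,"ax":0,"ay":0,"az":0,"claw":-1},
    {"tx":0,"ty":0,"tz":-20,"ax":0,"ay":0,"az":0,"claw":-1},
    {"tx":0,"ty":0,"tz":-20,"ax":0,"ay":0,"az":0,"claw":-1},
    {"tx":0,"ty":0,"tz":-20,"ax":0,"ay":0,"az":0,"claw":-1},
    {"tx":0,"ty":0,"tz":-10,"ax":0,"ay":0,"az":0,"claw":-1},
    {"tx":3,"ty":-3,"tz":0,"ax":0,"ay":0,"az":0,"claw":-1},
    {"tx":3.5,"ty":-2.8,"tz":0,"ax":0,"ay":0,"az":0,"claw":-1},
    {"tx":2.8,"ty":-3.2,"tz":0,"ax":0,"ay":0,"az":0,"claw":-1},
    {"tx":2.8,"ty":-3.2,"tz":0,"ax":0,"ay":0,"az":0,"claw":-1},
    {"tx":2.9,"ty":-3.3,"tz":0,"ax":0,"ay":0,"az":0,"claw":-1},
    {"tx":3.4,"ty":-3.2,"tz":0,"ax":0,"ay":0,"az":0,"claw":-1},
    {"tx":3.4,"ty":-3.2,"tz":0,"ax":0,"ay":0,"az":0,"claw":-1}
  ]
}}

```text
time_s: 8.75
tcp_pos: [0.4586, 0.1373, 0.0528]
eef_rot: [180.0, 0.0, -138.0]
contact_force: [-1.3, 1.3, 1.7]
gripper_width: 0.0008
```

Call:
{"op": "step_arm", "data": {
  "increments": [
    {"tx":3.4,"ty":-3.1,"tz":0,"ax":0,"ay":0,"az":0,"claw":-1},
    {"tx":4.3,"ty":-2.1,"tz":0,"ax":0,"ay":0,"az":0,"claw":-1},
    {"tx":4.3,"ty":-2,"tz":0,"ax":0,"ay":0,"az":0,"claw":-1},
    {"tx":4.3,"ty":-2,"tz":0,"ax":0,"ay":0,"az":0,"claw":-1},
    {"tx":5.3,"ty":-2,"tz":0,"ax":0,"ay":0,"az":0,"claw":-1},
    {"tx":5.3,"ty":-1.8,"tz":0,"ax":0,"ay":0,"az":0,"claw":-1},
    {"tx":5.4,"ty":-1.8,"tz":0,"ax":0,"ay":0,"az":0,"claw":-1},
    {"tx":6,"ty":0,"tz":0,"ax":0,"ay":0,"az":0,"claw":-1},
    {"tx":6,"ty":0,"tz":0,"ax":0,"ay":0,"az":0,"claw":-1},
    {"tx":5.5,"ty":0,"tz":0,"ax":0,"ay":0,"az":0,"claw":-1},
    {"tx":4,"ty":0,"tz":0,"ax":0,"ay":0,"az":0,"claw":-1},
    {"tx":0,"ty":0,"tz":0,"ax":0,"ay":0,"az":0,"claw":-1}
  ]
}}

```text
time_s: 9.95
tcp_pos: [0.5125, 0.1226, 0.0524]
eef_rot: [-180.0, 0.0, -138.0]
contact_force: [-0.0, -0.0, 0.1]
gripper_width: 0.0004
```

Call:
{"op": "step_arm", "data": {
  "increments": [
    {"tx":-5,"ty":-4,"tz":0,"ax":0,"ay":0,"az":0,"claw":-1},
    {"tx":-4,"ty":-4,"tz":0,"ax":0,"ay":0,"az":0,"claw":-1},
    {"tx":0,"ty":0,"tz":30,"ax":0,"ay":0,"az":0,"claw":-1},
    {"tx":0,"ty":0,"tz":30,"ax":0,"ay":0,"az":0,"claw":-1},
    {"tx":0,"ty":0,"tz":30,"ax":0,"ay":0,"az":0,"claw":-1},
    {"tx":-16,"ty":11,"tz":0,"ax":0,"ay":0,"az":0,"claw":-1},
    {"tx":-16,"ty":11,"tz":0,"ax":0,"ay":0,"az":0,"claw":-1},
    {"tx":-17,"ty":12,"tz":0,"ax":0,"ay":0,"az":0,"claw":-1},
    {"tx":-17,"ty":12,"tz":0,"ax":0,"ay":0,"az":0,"claw":-1},
    {"tx":0,"ty":0,"tz":0,"ax":0,"ay":0,"az":0,"claw":-1}
  ]
}}

```text
time_s: 10.95
tcp_pos: [0.4349, 0.1607, 0.1426]
eef_rot: [180.0, 0.0, -137.9]
contact_force: [0.2, -0.0, 0.7]
gripper_width: 0.0004
```

```bash
python3 chk.py w3
```

```text
spoke 714 1.6828942421579824 [0.00247711 1.83593778]
[-57.78940441  35.48480103] [0.43637657 0.16046809 0.14271528] [ 0.3817981  -0.01705017 -0.4560921 ]
```

View pics/w3.png

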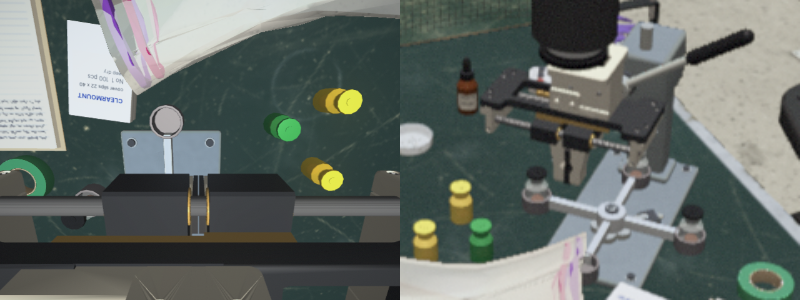

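```bash
python3 - <<'E'
from h import *
for n in("top0","scene0"):
    t=dict(np.load(n+".npz"));d=t["depth"]
    P=np.array([[*world(t,u,v),t["image"][v,u].max()] for v in range(130,420) for u in range(270,440) if d[v,u]>0])
    h=np.array([.502,.174]);x=np.array([.741,.672]);y=np.array([-.672,.741])
    a=(P[:,:2]-h)@x*1000;b=(P[:,:2]-h)@y*1000
    m=(a>40)&(a<95)&(b<-60)&(b>-145)&(P[:,2]>.235)&(P[:,2]<.32)&(P[:,3]<80)
    print(n,m.sum())
    for lo in range(-135,-65,10):
        k=m&(b>lo)&(b<=lo+10)
        if k.sum()>3: print(lo+5,k.sum(),a[k].min().round(1),a[k].max().round(1),a[k].mean().round(1),P[k,2].max().round(4))
E
```

```text
top0 272
-130 6 58.7 68.5 62.9 0.2971
-120 31 56.9 70.3 63.2 0.2949
-110 37 56.3 72.7 63.6 0.2914
-100 48 56.4 75.3 65.0 0.2851
-90 45 56.3 73.7 64.3 0.274
-80 46 56.2 75.0 64.8 0.2727
-70 45 56.6 73.5 64.3 0.2651
scene0 127
-90 19 54.0 60.1 56.6 0.2649
-80 40 52.1 66.0 58.0 0.266
-70 50 53.8 66.9 58.7 0.2627
```

Call:
{"op": "step_arm", "data": {
  "increments": [
    {"tx":0,"ty":0,"tz":40,"ax":0,"ay":0,"az":0,"claw":-1},
    {"tx":0,"ty":0,"tz":40,"ax":0,"ay":0,"az":0,"claw":-1},
    {"tx":0,"ty":0,"tz":40,"ax":0,"ay":0,"az":0,"claw":-1},
    {"tx":0,"ty":0,"tz":40,"ax":0,"ay":0,"az":0,"claw":-1},
    {"tx":0,"ty":0,"tz":40,"ax":0,"ay":0,"az":0,"claw":-1},
    {"tx":0,"ty":0,"tz":40,"ax":0,"ay":0,"az":0,"claw":-1},
    {"tx":0,"ty":0,"tz":40,"ax":0,"ay":0,"az":0,"claw":-1}
  ]
}}

```text
time_s: 11.75
tcp_pos: [0.4369, 0.1597, 0.4242]
eef_rot: [180.0, 0.0, -138.1]
contact_force: [0.9, 0.5, -0.3]
gripper_width: -0.0001
```

Call:
{"op": "step_arm", "data": {
  "increments": [
    {"tx":16,"ty":-2,"tz":0,"ax":0,"ay":0,"az":7.5,"claw":-1},
    {"tx":16,"ty":-2,"tz":0,"ax":0,"ay":0,"az":7.5,"claw":-1},
    {"tx":16,"ty":-2,"tz":0,"ax":0,"ay":0,"az":7.5,"claw":-1},
    {"tx":16,"ty":-2,"tz":0,"ax":0,"ay":0,"az":7.5,"claw":-1},
    {"tx":16,"ty":-2,"tz":0,"ax":0,"ay":0,"az":7.5,"claw":-1},
    {"tx":16,"ty":-2,"tz":0,"ax":0,"ay":0,"az":7.5,"claw":-1},
    {"tx":15,"ty":-2,"tz":0,"ax":0,"ay":0,"az":7.5,"claw":-1},
    {"tx":15,"ty":-2,"tz":0,"ax":0,"ay":0,"az":7.5,"claw":-1},
    {"tx":15,"ty":-2,"tz":0,"ax":0,"ay":0,"az":7.5,"claw":-1},
    {"tx":15,"ty":-2,"tz":0,"ax":0,"ay":0,"az":7.5,"claw":-1},
    {"tx":15,"ty":-2,"tz":0,"ax":0,"ay":0,"az":7.5,"claw":-1},
    {"tx":15,"ty":-2,"tz":0,"ax":0,"ay":0,"az":7.5,"claw":-1}
  ]
}}

```text
time_s: 12.95
tcp_pos: [0.6238, 0.1356, 0.422]
eef_rot: [180.0, 0.0, -47.8]
contact_force: [-0.5, 0.9, 0.2]
gripper_width: 0.0003
```

Call:
{"op": "step_arm", "data": {
  "increments": [
    {"tx":0,"ty":0,"tz":0,"ax":0,"ay":0,"az":0,"claw":-1},
    {"tx":0,"ty":0,"tz":0,"ax":0,"ay":0,"az":0,"claw":-1}
  ]
}}

```text
time_s: 13.15
tcp_pos: [0.6231, 0.1359, 0.4217]
eef_rot: [179.9, 0.0, -48.2]
contact_force: [-0.6, -0.6, 1.0]
gripper_width: 0.0005
```

Call:
{"op": "step_arm", "data": {
  "increments": [
    {"tx":0,"ty":0,"tz":-35,"ax":0,"ay":0,"az":0,"claw":-1},
    {"tx":0,"ty":0,"tz":-35,"ax":0,"ay":0,"az":0,"claw":-1},
    {"tx":0,"ty":0,"tz":-20,"ax":0,"ay":0,"az":0,"claw":-1},
    {"tx":0,"ty":0,"tz":-10,"ax":0,"ay":0,"az":0,"claw":-1},
    {"tx":0,"ty":0,"tz":-10,"ax":0,"ay":0,"az":0,"claw":-1},
    {"tx":0,"ty":0,"tz":-10,"ax":0,"ay":0,"az":0,"claw":-1},
    {"tx":0,"ty":0,"tz":-10,"ax":0,"ay":0,"az":0,"claw":-1},
    {"tx":0,"ty":0,"tz":-10,"ax":0,"ay":0,"az":0,"claw":-1},
    {"tx":0,"ty":0,"tz":-10,"ax":0,"ay":0,"az":0,"claw":-1},
    {"tx":0,"ty":0,"tz":-10,"ax":0,"ay":0,"az":0,"claw":-1}
  ]
}}

```text
time_s: 14.15
tcp_pos: [0.6231, 0.1365, 0.262]
eef_rot: [-180.0, -0.0, -48.0]
contact_force: [0.6, -1.4, 2.8]
gripper_width: 0.0005
```

Call:
{"op": "step_arm", "data": {
  "increments": [
    {"tx":0,"ty":0,"tz":-10,"ax":0,"ay":0,"az":0,"claw":-1},
    {"tx":0,"ty":0,"tz":-10,"ax":0,"ay":0,"az":0,"claw":-1},
    {"tx":0,"ty":0,"tz":-10,"ax":0,"ay":0,"az":0,"claw":-1},
    {"tx":0,"ty":0,"tz":-10,"ax":0,"ay":0,"az":0,"claw":-1},
    {"tx":0,"ty":0,"tz":0,"ax":0,"ay":0,"az":0,"claw":-1}
  ]
}}

```text
time_s: 14.65
tcp_pos: [0.6222, 0.1364, 0.2205]
eef_rot: [179.9, 0.1, -48.0]
contact_force: [-0.6, -0.3, 1.6]
gripper_width: 0.0005
```

Lever is following (about 2 N). Continuing down.

Call:
{"op": "step_arm", "data": {
  "increments": [
    {"tx":0,"ty":0,"tz":-8,"ax":0,"ay":0,"az":0,"claw":-1},
    {"tx":0,"ty":0,"tz":-8,"ax":0,"ay":0,"az":0,"claw":-1},
    {"tx":0,"ty":0,"tz":-8,"ax":0,"ay":0,"az":0,"claw":-1},
    {"tx":0,"ty":0,"tz":-8,"ax":0,"ay":0,"az":0,"claw":-1},
    {"tx":0,"ty":0,"tz":-8,"ax":0,"ay":0,"az":0,"claw":-1},
    {"tx":0,"ty":0,"tz":-8,"ax":0,"ay":0,"az":0,"claw":-1},
    {"tx":0,"ty":0,"tz":-8,"ax":0,"ay":0,"az":0,"claw":-1},
    {"tx":0,"ty":0,"tz":-8,"ax":0,"ay":0,"az":0,"claw":-1},
    {"tx":0,"ty":0,"tz":0,"ax":0,"ay":0,"az":0,"claw":-1}
  ]
}}

```text
time_s: 15.55
tcp_pos: [0.6231, 0.137, 0.1579]
eef_rot: [-180.0, 0.0, -48.0]
contact_force: [0.9, 0.4, 4.1]
gripper_width: 0.0001
```

Call:
{"op": "step_arm", "data": {
  "increments": [
    {"tx":0,"ty":0,"tz":-3,"ax":0,"ay":0,"az":0,"claw":-1},
    {"tx":0,"ty":0,"tz":0,"ax":0,"ay":0,"az":0,"claw":-1}
  ]
}}

```text
time_s: 15.75
tcp_pos: [0.6232, 0.1369, 0.1559]
eef_rot: [-179.9, -0.0, -48.0]
contact_force: [-0.9, 0.9, 6.3]
gripper_width: 0.0001
```

Call:
{"op": "step_arm", "data": {
  "increments": [
    {"tx":0,"ty":0,"tz":-3,"ax":0,"ay":0,"az":0,"claw":-1},
    {"tx":0,"ty":0,"tz":0,"ax":0,"ay":0,"az":0,"claw":-1}
  ]
}}

```text
time_s: 15.95
tcp_pos: [0.6233, 0.1369, 0.153]
eef_rot: [-179.9, -0.0, -48.0]
contact_force: [-0.4, 1.5, 5.7]
gripper_width: 0.0005
```

Call:
{"op": "step_arm", "data": {
  "increments": [
    {"tx":0,"ty":0,"tz":-3,"ax":0,"ay":0,"az":0,"claw":-1},
    {"tx":0,"ty":0,"tz":0,"ax":0,"ay":0,"az":0,"claw":-1}
  ]
}}

```text
time_s: 16.15
tcp_pos: [0.6234, 0.1369, 0.1501]
eef_rot: [-179.9, -0.0, -48.0]
contact_force: [0.6, 0.9, 4.8]
gripper_width: 0.0
```

Call:
{"op": "step_arm", "data": {
  "increments": [
    {"tx":0,"ty":0,"tz":-3,"ax":0,"ay":0,"az":0,"claw":-1},
    {"tx":0,"ty":0,"tz":0,"ax":0,"ay":0,"az":0,"claw":-1}
  ]
}}

```text
time_s: 16.35
tcp_pos: [0.6235, 0.1369, 0.1472]
eef_rot: [-179.9, -0.0, -48.0]
contact_force: [-0.4, 0.5, 6.1]
gripper_width: 0.0003
```

Call:
{"op": "step_arm", "data": {
  "increments": [
    {"tx":0,"ty":0,"tz":-2,"ax":0,"ay":0,"az":0,"claw":-1},
    {"tx":0,"ty":0,"tz":0,"ax":0,"ay":0,"az":0,"claw":-1}
  ]
}}

```text
time_s: 16.55
tcp_pos: [0.6238, 0.1369, 0.1463]
eef_rot: [-179.9, -0.1, -48.0]
contact_force: [-2.6, 0.6, 12.5]
gripper_width: 0.0011
```

Call:
{"op": "step_arm", "data": {
  "increments": [
    {"tx":0,"ty":0,"tz":-2,"ax":0,"ay":0,"az":0,"claw":-1},
    {"tx":0,"ty":0,"tz":0,"ax":0,"ay":0,"az":0,"claw":-1}
  ]
}}

```text
time_s: 16.75
tcp_pos: [0.6242, 0.1368, 0.1454]
eef_rot: [-179.8, -0.1, -48.0]
contact_force: [-3.9, -0.4, 17.3]
gripper_width: 0.0006
```

The force climbs from 6 to 17 N within 2 mm at the predicted height, so the lever is on its stop. Letting it back up.

Call:
{"op": "step_arm", "data": {
  "increments": [
    {"tx":0,"ty":0,"tz":10,"ax":0,"ay":0,"az":0,"claw":-1},
    {"tx":0,"ty":0,"tz":15,"ax":0,"ay":0,"az":0,"claw":-1},
    {"tx":0,"ty":0,"tz":15,"ax":0,"ay":0,"az":0,"claw":-1},
    {"tx":0,"ty":0,"tz":15,"ax":0,"ay":0,"az":0,"claw":-1},
    {"tx":0,"ty":0,"tz":15,"ax":0,"ay":0,"az":0,"claw":-1},
    {"tx":0,"ty":0,"tz":15,"ax":0,"ay":0,"az":0,"claw":-1},
    {"tx":0,"ty":0,"tz":15,"ax":0,"ay":0,"az":0,"claw":-1},
    {"tx":0,"ty":0,"tz":15,"ax":0,"ay":0,"az":0,"claw":-1},
    {"tx":0,"ty":0,"tz":15,"ax":0,"ay":0,"az":0,"claw":-1},
    {"tx":0,"ty":0,"tz":15,"ax":0,"ay":0,"az":0,"claw":-1},
    {"tx":0,"ty":0,"tz":15,"ax":0,"ay":0,"az":0,"claw":-1},
    {"tx":0,"ty":0,"tz":15,"ax":0,"ay":0,"az":0,"claw":-1}
  ]
}}

```text
time_s: 17.95
tcp_pos: [0.6223, 0.1366, 0.3176]
eef_rot: [179.9, 0.1, -48.0]
contact_force: [-0.3, -0.3, 0.2]
gripper_width: 0.0001
```

Call:
{"op": "step_arm", "data": {
  "increments": [
    {"tx":0,"ty":0,"tz":40,"ax":0,"ay":0,"az":0,"claw":-1},
    {"tx":0,"ty":0,"tz":40,"ax":0,"ay":0,"az":0,"claw":-1},
    {"tx":0,"ty":0,"tz":20,"ax":0,"ay":0,"az":0,"claw":-1},
    {"tx":-10,"ty":-40,"tz":0,"ax":0,"ay":0,"az":0,"claw":-1},
    {"tx":-10,"ty":-40,"tz":0,"ax":0,"ay":0,"az":0,"claw":-1},
    {"tx":-10,"ty":-40,"tz":0,"ax":0,"ay":0,"az":0,"claw":-1},
    {"tx":-10,"ty":-40,"tz":0,"ax":0,"ay":0,"az":0,"claw":-1},
    {"tx":-10,"ty":-40,"tz":0,"ax":0,"ay":0,"az":0,"claw":-1},
    {"tx":-10,"ty":-40,"tz":0,"ax":0,"ay":0,"az":0,"claw":-1},
    {"tx":-10,"ty":-40,"tz":0,"ax":0,"ay":0,"az":0,"claw":-1},
    {"tx":-10,"ty":-40,"tz":0,"ax":0,"ay":0,"az":0,"claw":-1},
    {"tx":0,"ty":0,"tz":0,"ax":0,"ay":0,"az":0,"claw":-1}
  ]
}}

```text
time_s: 19.15
tcp_pos: [0.5412, -0.1869, 0.4173]
eef_rot: [179.9, 0.0, -48.2]
contact_force: [0.7, -0.2, -0.7]
gripper_width: 0.0006
```

```bash
python3 - <<'E'
from h import *
t=optics.capture("top");s=optics.capture("scene");np.savez("scene9.npz",**s)
a=cv2.resize(t["image"][130:310,200:425],(400,320),interpolation=cv2.INTER_CUBIC)
b=cv2.resize(s["image"][190:370,300:440],(400,514),interpolation=cv2.INTER_CUBIC)
im=np.zeros((514,800,3),np.uint8);im[:320,:400]=a;im[:,400:]=b;cv2.imwrite("pics/end.png",im)
h=np.array([.502,.174]);x=np.array([.741,.672]);y=np.array([-.672,.741])
for c,n in((t,"top"),(s,"scene")):
    d=c["depth"];P=np.array([[u,v,*world(c,u,v),c["image"][v,u].max()] for v in range(120,400) for u in range(260,440) if d[v,u]>0])
    a=(P[:,2:4]-h)@x*1000;b=(P[:,2:4]-h)@y*1000
    for nm,cx,cy in(("ram",100,0),("L",0,100),("R",0,-100),("B",-100,0)):
        m=(np.hypot(a-cx,b-cy)<22)&(P[:,4]>.03)&(P[:,4]<.096)
        k=m&(P[:,5]<60)&(P[:,4]>.055)
        print(n,nm,m.sum(),"top z",np.round(np.percentile(P[m,4],[50,90,98]),4) if m.sum() else "", "dark z",(k.sum(),np.round(np.percentile(P[k,4],[5,95]),4)) if k.sum()>3 else "")
    m=(abs(a-65)<12)&(b<-60)&(b>-135)&(P[:,4]>.23);print("grip pts",m.sum(),P[m,4].max() if m.sum() else "")
E
```

```text
top ram 18 top z [0.0408 0.0451 0.0467] dark z 
top L 165 top z [0.06   0.0797 0.0824] dark z (np.int64(51), array([0.0748, 0.0818]))
top R 183 top z [0.0607 0.0803 0.0827] dark z (np.int64(40), array([0.0744, 0.0827]))
top B 108 top z [0.0406 0.0469 0.0485] dark z 
grip pts 332 0.2970790828907936
scene ram 332 top z [0.0545 0.0776 0.0798] dark z (np.int64(76), array([0.0737, 0.0801]))
scene L 383 top z [0.0526 0.0777 0.0795] dark z (np.int64(81), array([0.0737, 0.0802]))
scene R 422 top z [0.0536 0.0775 0.0796] dark z (np.int64(96), array([0.0753, 0.0803]))
scene B 134 top z [0.0393 0.0441 0.0454] dark z 
grip pts 286 0.28563033798684206
```

View pics/end.png

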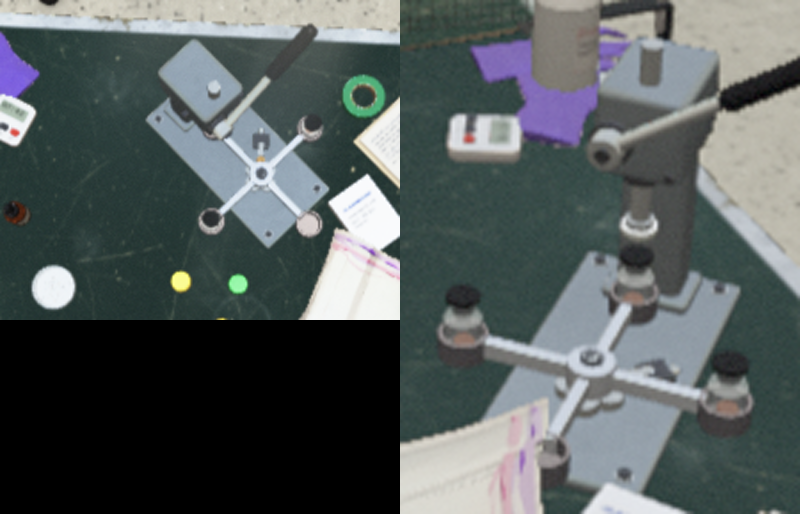

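The vial under the ram (635,280) has its stopper at the same height as the two sealed ones (all about 78 mm). The lever is raised, the ram is up and the bystanders look unmoved.

```bash
python3 -c "
from plant import r
print(r.close_job())"
```

```text
the job is handed in; nothing more can be done
None
```

The job is done and handed in at about 19 s of the 72 s allowed: the open vial stands under the ram with its stopper fully home. I turned the wheel half a turn counter-clockwise with the closed fingertips, as two quarter-turn pushes on a spoke. The detent settled after each one. I then pushed the lever down to its stop and let it come back up.

**Last checks:**
- **Stopper:** the scene camera reads about 78 mm at its top, the same as the two sealed vials. Before pressing it stood at 88 mm. The top camera can't see this vial because the head hides it.
- **Wheel:** before I pressed the lever, the spoke lay within about 0.2° of its quarter-turn position.
- **Lever:** at the bottom the push force rose from about 6 N to 17 N within 2 mm, at the height expected for the stop. Afterwards the grip was back at its raised height, 297 mm at its top.
- **Surroundings:** the arm is well clear, and the vials stand upright. In the final pictures the dropper, the dish and the roll of tape look unmoved; I judged these three by eye only.

No check failed. The only disagreement was an offset of 1 to 2 mm between my press position and the wrist camera, and I allowed for it.

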